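Slide the tall trophy back into its row

ROBOT

A 7-joint arm with a two-finger parallel gripper is mounted at the origin on the work surface. World frame = base frame: x ahead of the robot, y to its left, z up, the work surface at z = 0. Lengths are in m, angles in rad, forces in N, time in s.
With the tool pointing down it reaches from about 0.425 to 0.95 m from the base axis. Payload 4.7 kg.
Tool frame: the origin (TCP) lies between the finger pads; the fingertips stand 25 mm ahead of it and the grasp point (between the pads) lies 6 mm ahead of it; x points along the fingers, z is the direction in which the jaws open and shut, and the axes are right-handed (so a half turn about x gives the same grasp; the last joint's range is limited). The gripper opens to 85 mm and grips with 20 to 120 N. Pads are 22 mm wide; open, the fingers measure 114 mm over their backs; the gripper's body (76 mm by 85 mm) begins 54 mm behind the grasp point. The pads swing forward as they close: fully open they stand 13 mm farther back than shut.
Start: joints at [1.154, 0.469, -0.049, 1.532, 0.024, 1.141, -0.082], TCP at [0.255, -0.625, 0.256] pointing down, gripper open.
Joint ranges: [-2.59, 2.59], [-0.33, 1.99], [-1.39, 1.29], [0.1, 2.45], [-1.04, 4.18], [0.21, 1.99], [-2.66, 2.66]. Speed limits (rad/s): [2.57, 2.57, 3.14, 3.14, 3.14, 3.14, 3.14].

INTERFACE

Orientations are given as a 3x3 rotation matrix whose columns are the frame's x, y, z axes.
In Python, from rig import * gives the robot as it stands. Calls block until the motion is done:
- movep(position, orientation): joint-space move of the TCP to a pose.
- move_l(position, attitude=None, feed=0.15, until_force=None): straight line of the TCP; attitude=None keeps the orientation; feed is the mean speed in m/s. With until_force (N) it stops when the force on the tool has changed by that much, and returns True; else False.
- move_joints(angles): joint-space move.
- command_gripper(opening, newtons=None): finger opening in m; newtons is the grip in N (None keeps the last); returns when the fingers have stopped.
- sleep(seconds).
- inverse_kinematics(position, orientation): joint angles nearest the present ones, or None.
- sense(): the state.
- camera(name): name is "scene" or "top" or "wrist"; returns (picture, depth): 384x512x3 uint8, red, green, blue; 384x512 float32, m along the optical axis (not along the pixel's ray), 0 where there is no reading.
- camera_params(name): a dict with "K" (3x3 intrinsics, pixels), "dist" ([k1, k2, p1, p2, k3] as OpenCV has them; the pictures are not rectified), "position" and "rotation" of the camera in the world; the wrist camera has in their place "tool_from_camera" (4x4, takes a point from camera to tool coordinates, whose origin is the TCP and whose axes are the tool frame's). Camera axes: x right, y down, z forward; pixel columns grow to the right and rows downward; lengths in m; the calibration is good to about 2 mm. A picture is of the moment at which its call begins: read the wrist's pose just before it. camera_params takes no time and is no camera call.
A pose or a line that the arm cannot do raises Unreachable and nothing moves.
- finish_job(): hands the job in, once; it reports no verdict.
The state is a dict: "time_s": time; "joint_pos": joint angles; "qd": joint speeds; "joint_efforts": joint torques, N m; "position": TCP position; "tcp_rot": TCP orientation; "wrist_force": force on the tool from outside, world axes, zero at the start; "ft_torque": the same for the moment, N m; "finger_gap": finger opening in m.
Only numpy, scipy, OpenCV 4.12 (cv2) and the standard library are available. Lean on these libraries where they do the work, as an engineer would, in place of code of your own. Each camera call takes 0.05 s, during which the arm holds its last target.

TASK

The tall slim trophy with the small two-eared cup on top has been left standing out at the front of the trophy shelf. Push it, low down so that it slides upright and never tips, into the one free place in the back row, between the round-footed goblet and the pointed obelisk, until its stone base stands squarely against the shelf's back rail with at least a finger's breadth clear on either side. Only push it: do not pick it up or lift it, and do not shift the other trophies or anything else on the table.

Things in the scene. Friction and masses are not known exactly. Their poses are not given: they have to be found in the camera images.
- display: the wooden trophy shelf, fixed: board 320 mm deep (x) by 680 wide (y), top 18 mm above the table. Origin: centre of its underside; x points from the open front edge to the back rail, y left along the shelf. Rail: full width, 30 mm high above the board, front face at x = +135 mm, rear at +155. End cheeks, 18 mm thick at y = -349 and +349 mm, 70 mm high above the table (105 at the rear corner).
- tall_cup: the tall slim trophy to push, near the shelf's front: 274 mm high, 0.4 to 0.75 kg. Square stone base 62 x 62 mm, 36 high; brass column 19 mm across to 150 up (44 at its foot); small cup 60 mm across, 171 to 246 up, two ears reaching 43 mm from the axis along its +y and -y. Origin: centre of the base's underside; x, y square to the base, z up. Pushed much higher than the base it tips.
- goblet: in the back row, left or right of the free place: brass goblet 178 mm high, rim 66 mm across, on a round stone foot 68 mm across, 30 high, standing 2 mm from the back rail. Origin: centre of its underside.
- obelisk: in the back row, on the other side of the free place: blue pointed obelisk 215 mm high on a white square base 68 x 68 x 30 mm, 2 mm from the rail. Origin: centre of its underside. Goblet and obelisk stand 190 to 210 mm apart, centre to centre; the free place is half-way between.
- bowl_cup: bystander at one end of the row: low wide steel cup 112 mm high, 76 mm across, on a 68 mm square stone base. Origin: centre of its underside.
- ball_cup: bystander at the other end of the row: steel ball 58 mm across on a column, 160 mm high, on a 68 mm square dark wooden base. Origin: centre of its underside.
- pail: bystander: pale green open pail, 160 mm across the rim, 150 mm high with its wire handle. Origin: centre of its underside.
- plate: bystander: white plate, 210 mm across, 22 mm high. Origin: centre of its underside.
- pots: bystander: stack of nested terracotta pots, 92 mm across, 136 mm high. Origin: centre of its underside.
- trowel: bystander: hand trowel lying flat, 340 mm long along its x, 24 mm high, 60 mm wide. Its x points from handle to blade; origin: under the blade, 45 mm from its tip.
Things that resemble listed ones, but are neither listed nor needed, are in the scene too. Of the things that look like the obelisk, the larger one is meant. Leave any pink look-alike of the goblet alone.

How it is judged:
At the end, for the whole second after the job is handed in: The tall trophy stands upright (3 degrees) and still on the board between goblet and obelisk, base within 10 mm of the back rail, square to it within 10 degrees, about 15 mm or more clear of each neighbour; other trophies within 12 mm and table things within 20 mm of where they were (x of tall_cup in the frame of display above 0.094 m and height (world z) of tall_cup below 0.022 m and angle between tall_cup's own z axis and vertical below 0.05 rad and (angle between the x axis of tall_cup and the x axis of display, either way round below 0.17 rad or angle between the y axis of tall_cup and the x axis of display, either way round below 0.17 rad) and horizontal distance between tall_cup and goblet between 0.08 and 0.135 m and horizontal distance between tall_cup and obelisk between 0.08 and 0.135 m and linear speed of tall_cup below 0.01 m/s and distance of each of goblet, obelisk, bowl_cup, ball_cup from where it was at the start of the episode below 0.012 m and distance of each of pail, plate, pots, trowel from where it was at the start of the episode below 0.02 m); the robot touches nothing.
It fails at once if the tall trophy tips (more than 11 degrees) (angle between tall_cup's own z axis and vertical above 0.2 rad).
It fails at once if the tall trophy is lifted off the shelf (more than 12 mm) or falls from it (height (world z) of tall_cup above 0.03 m or height (world z) of tall_cup below 0.01 m).
It fails at once if another trophy is shifted by more than 12 mm (distance of any of goblet, obelisk, bowl_cup, ball_cup from where it was at the start of the episode above 0.012 m).
It fails at once if another trophy is tipped (more than 11 degrees) (angle between any of goblet, obelisk, bowl_cup, ball_cup's own z axis and vertical above 0.2 rad).
It fails at once if the pail, plate, pots or trowel are shifted by more than 20 mm (distance of any of pail, plate, pots, trowel from where it was at the start of the episode above 0.02 m).
It also fails if it takes over 64 s, if anything falls off the work surface, if the arm or the gripper's body presses on something with over 40 N, if the wrist force passes 120 N, or if a joint passes its speed limit or range.

## Working session

There is one attempt and no reset: what is moved stays moved. The work goes in short steps, each a Python script; the robot and the scene stay as the last script left them, time stands still between calls to the robot, and variables do not carry over. Pictures are saved under pics/ and viewed, and the job is handed in when it is done.

```bash
mkdir -p pics; python3 - <<'E'
from rig import *
import cv2, numpy as np
for n in ("scene","top"):
    p,d=camera(n); cv2.imwrite(f"pics/{n}0.png",p[:,:,::-1]); np.savez(f"{n}0.npz",p=p,d=d)
    c=camera_params(n); print(n,c)
s=sense(); print(s["time_s"],s["position"],s["tcp_rot"],s["finger_gap"],s["wrist_force"])
E
ls
```

```text
scene {'K': array([[466.7638219 ,   0.        , 256.73910595],
       [  0.        , 466.7638219 , 197.33620881],
       [  0.        ,   0.        ,   1.        ]]), 'dist': array([-0.17354578,  0.        ,  0.        ,  0.        ,  0.        ]), 'position': array([ 0.98521707, -0.69526758,  1.36308236]), 'rotation': array([[ 0.83953437,  0.44655664, -0.30946601],
       [ 0.54324472, -0.69854984,  0.46573951],
       [-0.00819836, -0.5591201 , -0.82904614]])}
top {'K': array([[422.93153902,   0.        , 260.05915385],
       [  0.        , 422.93153902, 199.55043289],
       [  0.        ,   0.        ,   1.        ]]), 'dist': array([-0.15943432,  0.        ,  0.        ,  0.        ,  0.        ]), 'position': array([0.363295  , 0.01138915, 1.31524678]), 'rotation': array([[ 0.02818393, -0.99547677,  0.09072853],
       [-0.99959327, -0.02767186,  0.00689723],
       [-0.0043554 , -0.09088602, -0.99585178]])}
0.1 [ 0.25504341 -0.62442502  0.25531957] [[-7.67689162e-04  9.25750217e-01  3.78134826e-01]
 [ 1.67637547e-03  3.78135597e-01 -9.25748702e-01]
 [-9.99998300e-01 -7.67912980e-05 -1.84219556e-03]] 0.08533395905440778 [ 0.10952815 -0.26876385 -0.11694378]
pics
scene0.npz
top0.npz
```

View pics/scene0.png

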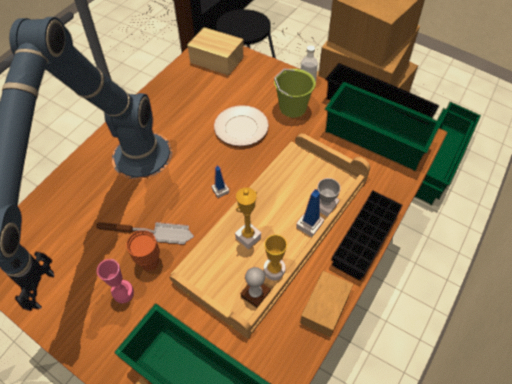

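View pics/top0.png

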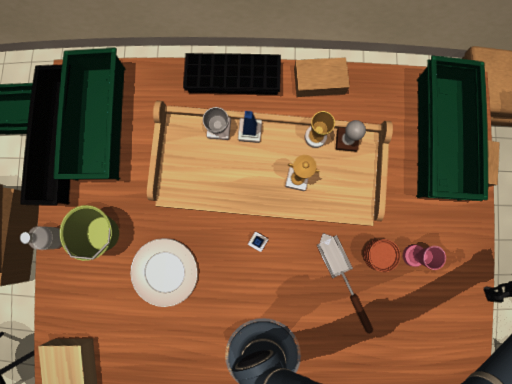

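The overview pictures show the tall gold cup at top-view pixel (300,178). The goblet is at (320,130), the obelisk at (250,130), and the rail runs along row ~115. Next I'll enlarge that area and measure.

```bash
cat > h.py <<'E'
import numpy as np, cv2
from rig import *
def ray(c,uv):
    uv=np.asarray(uv,float).reshape(-1,1,2)
    n=cv2.undistortPoints(uv,c["K"],c["dist"]).reshape(-1,2)
    return np.c_[n,np.ones(len(n))]
def onplane(c,uv,z):
    r=ray(c,uv)@c["rotation"].T
    t=(z-c["position"][2])/r[:,2]
    return c["position"]+t[:,None]*r
def cloud(c,d,box=None):
    v,u=np.mgrid[0:384,0:512]
    r=ray(c,np.c_[u.ravel(),v.ravel()])
    P=(r*d.reshape(-1,1))@c["rotation"].T+c["position"]
    return P.reshape(384,512,3)
E
python3 - <<'E'
from h import *
for n,(x0,y0,x1,y1) in (("top",(140,90,400,230)),("scene",(160,130,380,335))):
    f=np.load(f"{n}0.npz"); p=f["p"][y0:y1,x0:x1,::-1]
    k=800/(x1-x0) if n=="top" else 2.8
    cv2.imwrite(f"pics/{n}_crop.png",cv2.resize(p,None,fx=k,fy=k,interpolation=cv2.INTER_CUBIC)); print(n,k)
c=camera_params("top"); P=cloud(c,np.load("top0.npz")["d"])
for uv in [(165,200),(260,180),(360,200),(200,160),(305,163),(300,185),(298,187),(380,220),(100,300)]:
    print(uv,P[uv[1],uv[0]].round(4))
E
```

```text
top 3.076923076923077
scene 2.8
(165, 200) [0.4718 0.3155 0.0189]
(260, 180) [0.5417 0.0222 0.0214]
(360, 200) [ 0.4885 -0.2893  0.0204]
(200, 160) [0.5999 0.2111 0.0199]
(305, 163) [ 0.5497 -0.0893  0.2917]
(300, 185) [ 0.5259 -0.099   0.0507]
(298, 187) [ 0.5194 -0.0929  0.0524]
(380, 220) [ 0.4268 -0.3462  0.0446]
(100, 300) [ 1.496e-01  5.185e-01 -5.000e-04]
```

View pics/top_crop.png

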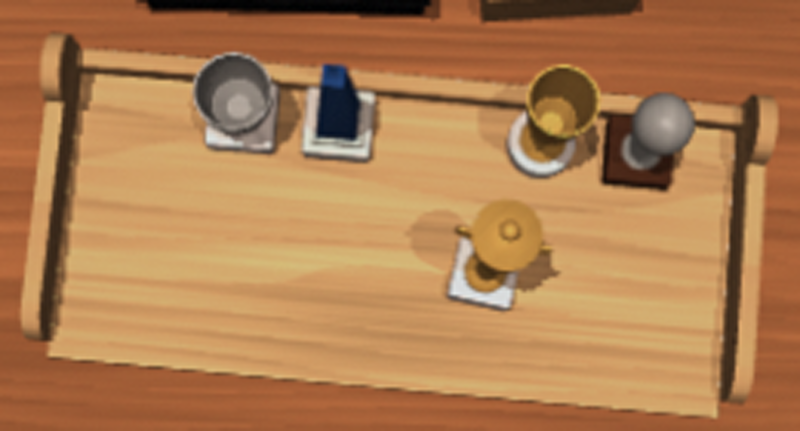

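View pics/scene_crop.png

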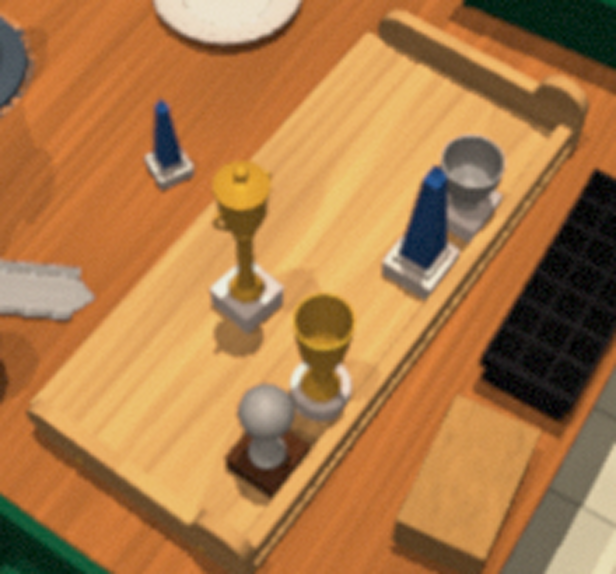

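```bash
python3 - <<'E'
from h import *
k=800/260
def px(l): return [(140+(a+.5)/k-.5,90+(b+.5)/k-.5) for a,b in l]
c=camera_params("top")
F=onplane(c,px([(48,357),(717,416)]),0.018); print("front",F.round(4), np.linalg.norm(F[0]-F[1]))
C=onplane(c,px([(459,236),(449,297),(513,305)]),0.054); print("cup base top",C.round(4),np.linalg.norm(np.diff(C,axis=0),axis=1))
O=onplane(c,px([(309,92),(304,150),(369,156),(375,97)]),0.048); print("obel",O.round(4),O.mean(0),np.linalg.norm(np.diff(O,axis=0),axis=1))
yv=(F[0]-F[1])[:2]; yv/=np.linalg.norm(yv); xv=np.array([yv[1],-yv[0]]); mid=F.mean(0)[:2]
D=mid+0.16*xv; print("disp",D,"xv",xv,"ang",np.degrees(np.arctan2(xv[1],xv[0])))
np.savez("disp.npz",D=D,xv=xv,yv=yv)
for n in ("top","scene"):
    cc=camera_params(n); P=cloud(cc,np.load(n+"0.npz")["d"])
    Q=P.reshape(-1,3); L=np.c_[(Q[:,:2]-D)@xv,(Q[:,:2]-D)@yv,Q[:,2]]
    b=(abs(L[:,0])<.12)&(abs(L[:,1])<.3)
    m=b&(L[:,2]<.03)&(L[:,2]>.008);print(n,"board z",np.median(L[m,2]))
    m=(abs(L[:,1])<.33)&(L[:,0]>.12)&(L[:,0]<.18)&(L[:,2]>.043)&(L[:,2]<.055)
    for a in np.arange(-.32,.32,.08):
        mm=m&(abs(L[:,1]-a)<.03)
        if mm.sum()>5: print("rail",round(a,2),mm.sum(),np.percentile(L[mm,0],[5,50,95]).round(4))
    for nm,uv,z in (("cup",(300,180),.054),("obel",0,.048)):
        pass
    for nm,(xa,xb,ya,yb),z in (("cup",(-.12,.05,-.17,0),.054),("row",(.05,.133,-.3,.3),.048)):
        m=(L[:,0]>xa)&(L[:,0]<xb)&(L[:,1]>ya)&(L[:,1]<yb)&(abs(L[:,2]-z-.002)<.008)
        l=L[m]; 
        if nm=="cup":
            r=cv2.minAreaRect(l[:,:2].astype(np.float32)*1000); print(n,nm,m.sum(),r,np.percentile(l,[3,97],axis=0).round(4))
        else:
            for a in np.arange(-.3,.3,.01):
                s=l[(l[:,1]>=a)&(l[:,1]<a+.01)]
                print(round(a,2),len(s),end="; ")
            print()
E
```

```text
front [[ 0.4533  0.3457  0.018 ]
 [ 0.4125 -0.3305  0.018 ]] 0.6774558857640252
cup base top [[ 0.5812 -0.0639  0.054 ]
 [ 0.5206 -0.0554  0.054 ]
 [ 0.5145 -0.1182  0.054 ]] [0.06119893 0.06305957]
obel [[0.7245 0.0887 0.048 ]
 [0.6648 0.0916 0.048 ]
 [0.6604 0.0267 0.048 ]
 [0.721  0.0224 0.048 ]] [0.69264165 0.05734768 0.048     ] [0.05973566 0.06497754 0.06076752]
disp [ 0.5925838  -0.00206666] xv [ 0.99818659 -0.06019578] ang -3.451050222641321
top board z 0.018364373226562924
rail -0.32 79 [0.1348 0.1432 0.1527]
rail -0.24 62 [0.122  0.1391 0.1517]
rail -0.08 122 [0.1331 0.1416 0.1511]
rail 0.0 123 [0.1329 0.1423 0.151 ]
rail 0.08 70 [0.1245 0.1408 0.151 ]
rail 0.16 27 [0.125  0.1436 0.1515]
rail 0.24 120 [0.1347 0.1436 0.1536]
top cup 221 ((-41.97178649902344, -90.5191650390625), (58.721107482910156, 57.307064056396484), 81.17584228515625) [[-0.0704 -0.117   0.0497]
 [-0.0151 -0.0612  0.063 ]]
-0.3 0; -0.29 0; -0.28 1; -0.27 31; -0.26 30; -0.25 26; -0.24 26; -0.23 63; -0.22 67; -0.21 48; -0.2 1; -0.19 0; -0.18 0; -0.17 19; -0.16 24; -0.15 23; -0.14 23; -0.13 33; -0.12 50; -0.1
[... 676 characters left out ...]
1]
scene cup 251 ((-40.60107421875, -91.79950714111328), (63.51287841796875, 64.20779418945312), 80.38990020751953) [[-0.0712 -0.1235  0.0484]
 [-0.0096 -0.065   0.0632]]
-0.3 1; -0.29 1; -0.28 19; -0.27 76; -0.26 74; -0.25 58; -0.24 38; -0.23 30; -0.22 33; -0.21 19; -0.2 1; -0.19 1; -0.18 3; -0.17 45; -0.16 53; -0.15 45; -0.14 36; -0.13 21; -0.12 19; -0.11 3; -0.1 0; -0.09 0; -0.08 0; -0.07 0; -0.06 0; -0.05 0; -0.04 0; -0.03 0; -0.02 0; -0.01 0; 0.0 0; 0.01 0; 0.02 0; 0.03 54; 0.04 54; 0.05 14; 0.06 13; 0.07 9; 0.08 12; 0.09 10; 0.1 1; 0.11 0; 0.12 7; 0.13 36; 0.14 38; 0.15 36; 0.16 22; 0.17 11; 0.18 10; 0.19 9; 0.2 0; 0.21 0; 0.22 0; 0.23 0; 0.24 0; 0.25 0; 0.26 0; 0.27 0; 0.28 0; 0.29 0;
```

```bash
cat >> h.py <<'E'
f_=np.load("disp.npz"); xv,yv=f_["xv"],f_["yv"]; D=f_["D"]-0.0015*xv
def d2w(x,y,z): return np.r_[D+x*xv+y*yv,z]
def w2d(p): 
    p=np.asarray(p); return np.c_[(p[...,:2]-D)@xv,(p[...,:2]-D)@yv,p[...,2]].squeeze()
A0=np.arctan2(xv[1],xv[0])
def att(pitch,yaw=0,s=1):
    "pitch deg below horizontal, yaw deg relative to display x"
    p=np.radians(pitch);a=A0+np.radians(yaw)
    x=np.r_[np.cos(a)*np.cos(p),np.sin(a)*np.cos(p),-np.sin(p)]
    z=s*np.r_[-np.sin(a),np.cos(a),0]
    return np.c_[x,np.cross(z,x),z]
def tipR(tipd,R,L=.025):
    "TCP position for the fingertip at display coords"
    return d2w(*tipd)-L*R[:,0]
E
python3 - <<'E'
from h import *
c=camera_params("top")
for n,uv in (("smallob",(258,241)),("troweltip",(325,237)),("trowel",(340,256)),("pots",(381,254)),("plate",(165,272)),("bowl",(217,120))):
    p=onplane(c,[uv],0)[0]; print(n,p.round(3),w2d(p).round(3))
for s in (1,-1):
  for pitch in (30,35,40,45,50,60):
    R=att(pitch,0,s); o=[]
    for t in ((-.11,-.091,.03),(-.03,-.091,.03),(-.08,-.04,.03),(.075,-.04,.03),(-.14,-.091,.12)):
        q=inverse_kinematics(tipR(t,R),R); o.append(None if q is None else np.round(q,2).tolist())
    print(s,pitch,[x is not None for x in o],o[0],o[3])
E
```

```text
smallob [0.354 0.023 0.   ] [-0.238  0.011  0.   ]
troweltip [ 0.372 -0.185  0.   ] [-0.208 -0.196  0.   ]
trowel [ 0.314 -0.233  0.   ] [-0.263 -0.247  0.   ]
pots [ 0.322 -0.363  0.   ] [-0.246 -0.377  0.   ]
plate [0.248 0.31  0.   ] [-0.361  0.291  0.   ]
bowl [0.735 0.166 0.   ] [0.134 0.176 0.   ]
1 30 [False, False, False, True, False] None [0.89, 1.24, -1.19, 2.3, 2.72, 1.2, -0.38]
1 35 [False, False, False, True, False] None [0.88, 1.15, -1.19, 2.28, 2.58, 1.1, -0.37]
1 40 [False, False, False, True, False] None [0.87, 1.09, -1.19, 2.24, 2.44, 1.01, -0.33]
1 45 [False, False, False, True, False] None [0.86, 1.03, -1.18, 2.21, 2.28, 0.92, -0.25]
1 50 [False, True, False, True, False] None [0.85, 0.99, -1.18, 2.16, 2.11, 0.86, -0.14]
1 60 [False, True, True, True, False] None [0.46, 0.64, -0.61, 2.07, 1.68, 0.36, -0.03]
-1 30 [False, False, False, True, False] None [0.77, 1.05, -1.0, 2.31, 2.76, 1.12, 2.51]
-1 35 [False, False, False, True, False] None [0.76, 0.98, -1.0, 2.28, 2.64, 1.0, 2.53]
-1 40 [False, False, False, True, False] None [0.62, 0.81, -0.8, 2.26, 2.59, 0.79, 2.39]
-1 45 [False, False, False, True, False] None [0.47, 0.69, -0.61, 2.22, 2.55, 0.6, 2.3]
-1 50 [False, True, False, True, False] None [0.32, 0.62, -0.42, 2.19, 2.51, 0.41, 2.25]
-1 60 [False, True, True, False, False] None None
```

```bash
python3 - <<'E'
from h import *
pts={"side0":(-.041,-.16,.03),"side1":(-.041,-.075,.03),"front0":(-.11,-.04,.03),"front00":(-.1,-.06,.03),"front1":(.07,-.04,.03),"above":(-.1,-.04,.1)}
for s in (1,-1):
  for yaw in (0,-20,20,40,60,80,100):
    for pitch in (45,55,60,65,70,75):
      R=att(pitch,yaw,s)
      o={k:inverse_kinematics(tipR(t,R),R) is not None for k,t in pts.items()}
      print(s,yaw,pitch,"".join("Y" if v else "-" for v in o.values()))
E
```

```text
1 0 45 ----Y-
1 0 55 YY--Y-
1 0 60 YY--YY
1 0 65 YYYYYY
1 0 70 YYYYYY
1 0 75 YYYYYY
1 -20 45 ----Y-
1 -20 55 YY--Y-
1 -20 60 YY-YYY
1 -20 65 YYYYYY
1 -20 70 YYYYYY
1 -20 75 YYYYYY
1 20 45 YY--Y-
1 20 55 YY--Y-
1 20 60 YY-YYY
1 20 65 YYYYYY
1 20 70 YYYYYY
1 20 75 YYYYYY
1 40 45 YY-YY-
1 40 55 YYYYYY
1 40 60 YYYYYY
1 40 65 YYYYYY
1 40 70 YYYYYY
1 40 75 YYYYYY
1 60 45 YYYYYY
1 60 55 YYYYYY
1 60 60 YYYYYY
1 60 65 YYYYYY
1 60 70 YYYYYY
1 60 75 YYYYYY
1 80 45 YYYYYY
1 80 55 YYYYYY
1 80 60 YYYYYY
1 80 65 YYYYYY
1 80 70 YYYYYY
1 80 75 YYYYYY
1 100 45 YYYYYY
1 100 55 YYYYYY
1 100 60 YYYYYY
1 100 65 YYYYYY
1 100 70 YYYYYY
1 100 75 YYYYYY
-1 0 45 ----Y-
-1 0 55 YY--Y-
-1 0 60 YY----
-1 0 65 --Y---
-1 0 70 YY--YY
-1 0 75 YYYYYY
-1 -20 45 ----Y-
-1 -20 55 YY--Y-
-1 -20 60 YY----
-1 -20 65 --YYYY
-1 -20 70 ----YY
-1 -20 75 YYYYYY
-1 20 45 YY--Y-
-1 20 55 YY--Y-
-1 20 60 YY-YYY
-1 20 65 YY-YYY
-1 20 70 YYYYYY
-1 20 75 YYYYYY
-1 40 45 YY-YY-
-1 40 55 YYYYYY
-1 40 60 YYYYYY
-1 40 65 YYYYYY
-1 40 70 YYYYYY
-1 40 75 YYYYYY
-1 60 45 YYYYYY
-1 60 55 YYYYYY
-1 60 60 YYYYYY
-1 60 65 YYYYYY
-1 60 70 YYYYYY
-1 60 75 YYYYYY
-1 80 45 YYYYYY
-1 80 55 YYYYYY
-1 80 60 YYYYYY
-1 80 65 YYYYYY
-1 80 70 YYYYYY
-1 80 75 YYYYYY
-1 100 45 YYYYYY
-1 100 55 YYYYYY
-1 100 60 YYYYYY
-1 100 65 YYYYYY
-1 100 70 YYYYYY
-1 100 75 YYYYYY
```

```bash
python3 - <<'E'
from h import *
command_gripper(0.03)
s=sense(); print(s["time_s"],s["finger_gap"])
move_l(s["position"]+[0,0,.09],feed=.2)
R=att(65,85)
p=tipR((-.041,-.21,.28),R); movep(p,R)
s=sense(); print(s["time_s"],s["position"],p,w2d(s["position"]+.025*s["tcp_rot"][:,0]),s["joint_pos"])
p,d=camera("scene"); cv2.imwrite("pics/s1.png",p[:,:,::-1])
p,d=camera("wrist"); cv2.imwrite("pics/w1.png",p[:,:,::-1])
E
```

```text
0.675 0.030047524650839874
3.4333 [ 0.53572314 -0.22018264  0.30245434] [ 0.53596701 -0.21957825  0.30265769] [-0.04120482 -0.21062467  0.27979362] [ 0.42090251  0.35855028  0.11714614  1.65764858 -0.4571607   1.32957143
 -2.59922915]
```

View pics/s1.png

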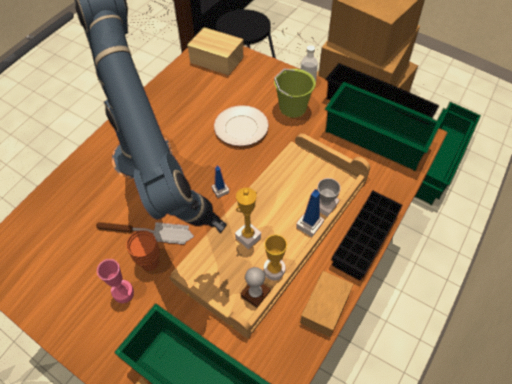

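View pics/w1.png

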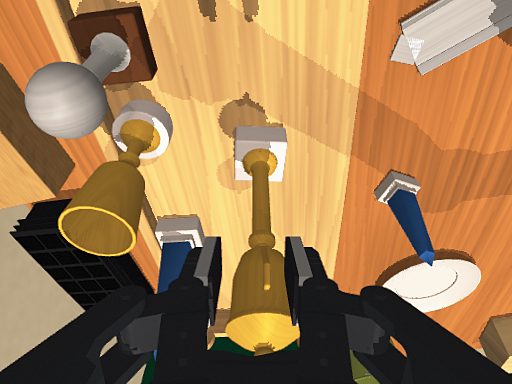

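```bash
python3 - <<'E'
from h import *
for yaw in (85,82):
  for s in (1,-1):
    R=att(65,yaw,s)
    for t in ((-.041,-.21,.03),(-.041,-.15,.03),(-.041,-.08,.03)):
        q=inverse_kinematics(tipR(t,R),R); print(yaw,s,None if q is None else np.round(q,2))
R=att(65,0,1); q=inverse_kinematics(tipR((-.1,-.04,.1),R),R); print(np.round(q,2))
# goblet foot top ellipse and cup side edge via scene crop pixels (2.8x, offset 160,130)
c=camera_params("scene"); k=2.8
px=lambda l:[(160+(a+.5)/k-.5,130+(b+.5)/k-.5) for a,b in l]
g=onplane(c,px([(291,388),(352,385),(320,362)]),.048); print("gob",w2d(g).round(4))
C=onplane(c,px([(213,294),(246,316),(281,295)]),.054); print("cup left,bottom,right corners",w2d(C).round(4))
O=onplane(c,px([(386,262),(424,284),(459,258)]),.048); print("obel",w2d(O).round(4))
c=camera_params("top"); k=800/260
px=lambda l:[(140+(a+.5)/k-.5,90+(b+.5)/k-.5) for a,b in l]
print("gob top view l,r,bottom",w2d(onplane(c,px([(508,140),(578,146),(542,172)]),.048)).round(4))
E
```

```text
85 1 [ 0.47  0.65  0.06  1.85 -0.57  0.9  -2.35]
85 1 [ 0.4   0.62  0.02  1.91 -0.6   0.83 -2.41]
85 1 [ 0.32  0.59 -0.03  1.97 -0.63  0.76 -2.49]
85 -1 [ 1.26  1.04 -1.19  1.8   0.61  0.98 -0.23]
85 -1 [ 1.19  1.01 -1.19  1.87  0.62  0.9  -0.33]
85 -1 [ 1.1   0.98 -1.19  1.93  0.63  0.82 -0.46]
82 1 [ 0.47  0.64  0.06  1.86 -0.6   0.88 -2.38]
82 1 [ 0.41  0.61  0.02  1.93 -0.62  0.81 -2.44]
82 1 [ 0.32  0.58 -0.03  1.99 -0.66  0.73 -2.51]
82 -1 [ 0.88  0.7  -0.51  1.84 -0.14  0.79  0.37]
82 -1 [ 0.81  0.68 -0.53  1.9  -0.17  0.72  0.3 ]
82 -1 [ 0.71  0.65 -0.55  1.96 -0.19  0.64  0.22]
[ 0.95  0.47 -1.18  2.34  1.34  0.5   0.24]
gob [[ 0.0747 -0.161   0.048 ]
 [ 0.1272 -0.1184  0.048 ]
 [ 0.0821 -0.116   0.048 ]]
cup left,bottom,right corners [[-0.0656 -0.12    0.054 ]
 [-0.0177 -0.1205  0.054 ]
 [-0.0018 -0.075   0.054 ]]
obel [[0.0696 0.0358 0.048 ]
 [0.1218 0.0369 0.048 ]
 [0.1362 0.0908 0.048 ]]
gob top view l,r,bottom [[ 0.0961 -0.1037  0.048 ]
 [ 0.0966 -0.174   0.048 ]
 [ 0.0667 -0.1399  0.048 ]]
```

```bash
python3 - <<'E'
from h import *
R=att(65,85)
def tip(): s=sense(); return w2d(s["position"]+.025*s["tcp_rot"][:,0]), s["wrist_force"], s["time_s"]
move_l(tipR((-.041,-.20,.06),R),R,feed=.2)
print(tip())
r=move_l(tipR((-.041,-.20,.012),R),R,feed=.02,until_force=4); t=tip(); print(r,t)
zt=t[0][2]; 
if r:
    z=zt+.005
    move_l(tipR((-.041,-.20,z),R),R,feed=.03); print(tip())
    r=move_l(tipR((-.041,-.145,z),R),R,feed=.08,until_force=8); print(r,tip())
p,d=camera("scene"); cv2.imwrite("pics/s2.png",cv2.resize(p[130:335,160:380,::-1],None,fx=2.8,fy=2.8))
p,d=camera("wrist"); cv2.imwrite("pics/w2.png",p[:,:,::-1])
E
```

```text
(array([-0.04019296, -0.20049905,  0.0610579 ]), array([ 0.27150276, -0.31169465,  0.0666353 ]), 4.7833)
True (array([-0.04099467, -0.19999867,  0.02085319]), array([-1.40348282, -0.86801336,  4.95692468]), 6.5333)
(array([-0.04095253, -0.19997501,  0.02594399]), array([ 0.31772454,  0.3955541 , -0.01407485]), 6.8833)
False (array([-0.04090645, -0.14559206,  0.02586489]), array([-0.50376772, -0.78185776,  0.22613443]), 7.7167)
```

View pics/s2.png

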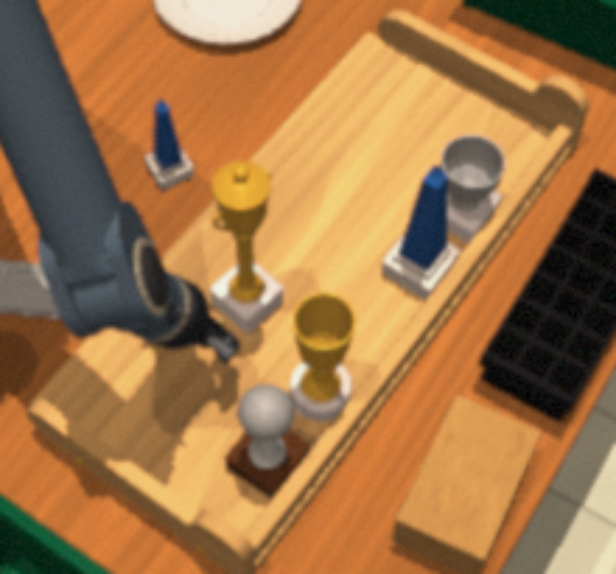

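View pics/w2.png

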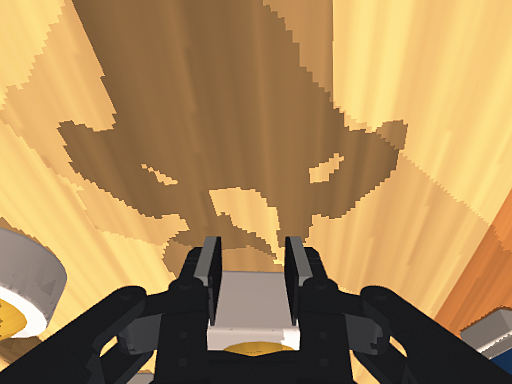

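The wrist view shows the side of the base squarely between the two fingertips (columns 215–300). The arm clears everything else. Now the side push.

```bash
python3 - <<'E'
from h import *
R=att(65,85); z=.026
def tip(): s=sense(); return w2d(s["position"]+.025*s["tcp_rot"][:,0]).round(4), s["wrist_force"].round(1), s["time_s"]
r=move_l(tipR((-.041,-.11,z),R),R,feed=.04); print(r,tip())
p,d=camera("scene"); cv2.imwrite("pics/s3.png",cv2.resize(p[130:335,160:380,::-1],None,fx=2.8,fy=2.8)); np.savez("scene3.npz",p=p,d=d)
p,d=camera("wrist"); cv2.imwrite("pics/w3.png",p[:,:,::-1])
E
```

```text
False (array([-0.0412, -0.1095,  0.026 ]), array([-0.6, -1.6, -0.1]), 8.8417)
```

View pics/s3.png

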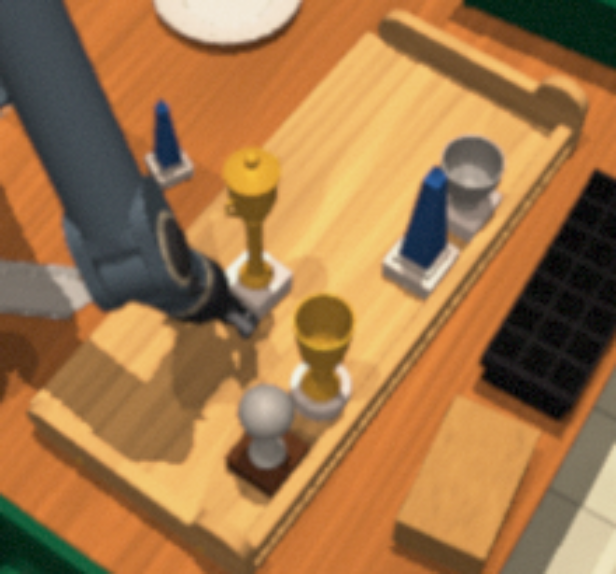

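View pics/w3.png

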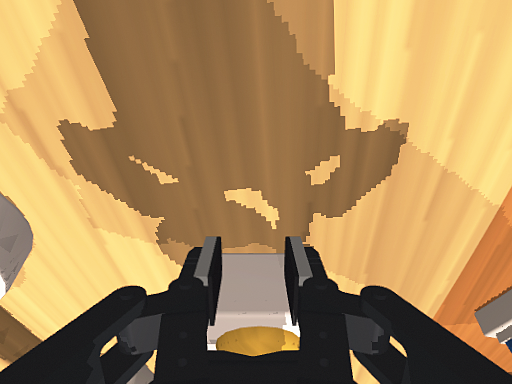

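```bash
python3 - <<'E'
from h import *
c=camera_params("scene"); P=cloud(c,np.load("scene3.npz")["d"]).reshape(-1,3); L=w2d(P)
m=(abs(L[:,0]+.238)<.06)&(L[:,1]<.06)&(L[:,1]>-.2)&(L[:,2]>.03)
for a in np.arange(-.2,.06,.02):
    s=L[m&(L[:,1]>a)&(L[:,1]<a+.02)]
    if len(s): print(round(a,2),len(s),s[:,2].min().round(3),s[:,2].max().round(3))
R=att(65,85); z=.026
def tip(): s=sense(); return w2d(s["position"]+.025*s["tcp_rot"][:,0]).round(4), s["wrist_force"].round(1), s["time_s"]
E
```

```text
-0.2 831 0.571 0.745
-0.18 704 0.549 0.741
-0.16 487 0.561 0.741
-0.14 404 0.641 0.744
-0.12 121 0.631 0.746
-0.02 39 0.032 0.115
-0.0 143 0.03 0.147
0.02 1 0.132 0.132
```

Forearm tops are at ~0.55 m or higher near the small obelisk, which is well clear. I'll finish the side push, back off and re-measure.

```bash
python3 - <<'E'
from h import *
R=att(65,85); z=.026
def tip(): s=sense(); return w2d(s["position"]+.025*s["tcp_rot"][:,0]).round(4), s["wrist_force"].round(1), s["time_s"]
r=move_l(tipR((-.041,-.078,z),R),R,feed=.04); print(r,tip())
move_l(tipR((-.041,-.14,z),R),R,feed=.12)
move_l(tipR((-.06,-.17,.2),R),R,feed=.25); print(tip())
for n in ("scene","top"):
    p,d=camera(n); np.savez(n+"4.npz",p=p,d=d)
    if n=="top": q=cv2.resize(p[90:230,140:400,::-1],None,fx=800/260,fy=800/260,interpolation=cv2.INTER_CUBIC)
    else: q=cv2.resize(p[130:335,160:380,::-1],None,fx=2.8,fy=2.8,interpolation=cv2.INTER_CUBIC)
    cv2.imwrite(f"pics/{n}4.png",q)
    L=w2d(cloud(camera_params(n),d).reshape(-1,3))
    m=(L[:,0]>-.1)&(L[:,0]<.04)&(L[:,1]>-.11)&(L[:,1]<.04)&(abs(L[:,2]-.056)<.008)
    print(n,m.sum(),cv2.minAreaRect(L[m,:2].astype(np.float32)*1000),np.percentile(L[m],[3,97],axis=0).round(4).tolist())
E
```

```text
False (array([-0.0412, -0.0771,  0.026 ]), array([ 0.5, -1. , -0.7]), 9.8917)
(array([-0.0607, -0.1689,  0.1989]), array([ 1.1,  0.2, -1. ]), 11.4167)
scene 227 ((-40.497840881347656, -39.03617858886719), (65.52948760986328, 63.205745697021484), 87.94967651367188) [[-0.0707, -0.0706, 0.0496], [-0.0108, -0.011, 0.0629]]
top 221 ((-43.21339797973633, -39.34634017944336), (61.76591491699219, 56.34616470336914), 84.95677185058594) [[-0.0708, -0.0683, 0.0492], [-0.0247, -0.0095, 0.0631]]
```

View pics/top4.png

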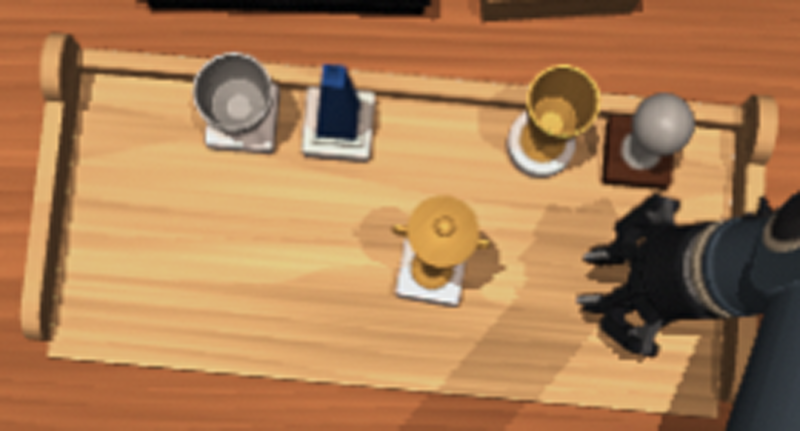

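View pics/scene4.png

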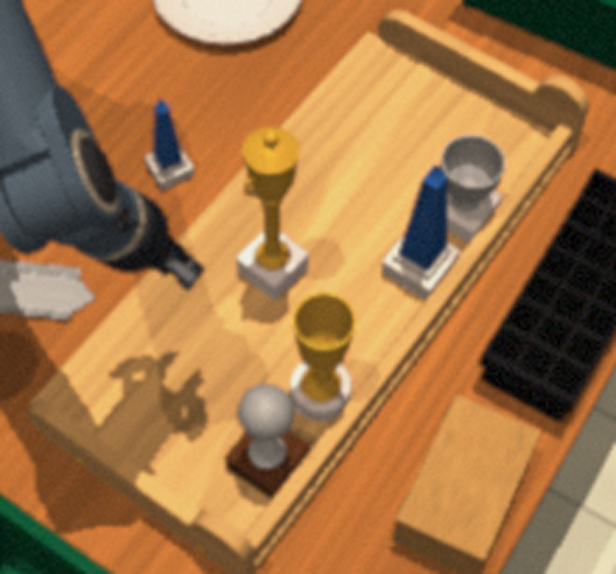

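```bash
python3 - <<'E'
from h import *
print(np.round(sense()["joint_pos"],2))
for s in (1,-1):
  for pitch in (65,70,75):
    R=att(pitch,0,s); print(s,pitch)
    for t in ((-.14,-.06,.35),(-.13,-.06,.2),(-.11,-.038,.10),(-.11,-.038,.028),(-.05,-.038,.028),(0,-.038,.028),(.08,-.037,.028)):
        q=inverse_kinematics(tipR(t,R),R); print("  ",t,None if q is None else np.round(q,2))
E
```

```text
[ 0.39  0.38  0.09  1.83 -0.5   1.14 -2.56]
1 65
   (-0.14, -0.06, 0.35) [-0.63 -0.31  0.49  2.15  0.3   0.86  1.23]
   (-0.13, -0.06, 0.2) [-0.86 -0.11  0.84  2.37  0.27  0.42  1.29]
   (-0.11, -0.038, 0.1) [ 0.95  0.45 -1.18  2.36  1.34  0.49  0.22]
   (-0.11, -0.038, 0.028) None
   (-0.05, -0.038, 0.028) [ 0.31  0.47 -0.41  2.3   1.77  0.22 -0.24]
   (0, -0.038, 0.028) [ 0.33  0.53 -0.43  2.19  1.51  0.24  0.06]
   (0.08, -0.037, 0.028) [ 0.71  0.83 -1.    1.99  1.49  0.66  0.29]
1 70
   (-0.14, -0.06, 0.35) [-0.83 -0.31  0.66  2.1   0.33  0.97  1.2 ]
   (-0.13, -0.06, 0.2) [ 1.02  0.07 -1.01  2.24  0.15  0.52  1.41]
   (-0.11, -0.038, 0.1) [ 0.94  0.46 -1.17  2.3   1.11  0.54  0.45]
   (-0.11, -0.038, 0.028) [ 0.63  0.51 -0.81  2.36  1.48  0.4   0.07]
   (-0.05, -0.038, 0.028) [ 0.87  0.8  -1.18  2.22  1.49  0.76  0.2 ]
   (0, -0.038, 0.028) [ 0.84  0.87 -1.19  2.11  1.46  0.81  0.29]
   (0.08, -0.037, 0.028) [ 0.79  0.96 -1.19  1.92  1.42  0.89  0.42]
1 75
   (-0.14, -0.06, 0.35) [-1.03 -0.32  0.82  2.05  0.34  1.08  1.18]
   (-0.13, -0.06, 0.2) [ 1.12  0.16 -1.16  2.18  0.27  0
[... 871 characters left out ...]
  0.21  0.23 -1.87]
   (-0.11, -0.038, 0.028) None
   (-0.05, -0.038, 0.028) None
   (0, -0.038, 0.028) [ 0.34  0.53 -0.44  2.13  1.    0.29 -2.58]
   (0.08, -0.037, 0.028) [ 0.    0.58 -0.02  1.97  0.13  0.25 -1.76]
-1 75
   (-0.14, -0.06, 0.35) [ 0.16 -0.13 -0.13  2.01 -0.01  1.   -1.59]
   (-0.13, -0.06, 0.2) [ 0.19  0.04 -0.18  2.22  0.03  0.62 -1.64]
   (-0.11, -0.038, 0.1) [ 0.07  0.24 -0.11  2.29  0.15  0.36 -1.81]
   (-0.11, -0.038, 0.028) [ 0.34  0.42 -0.44  2.32  0.88  0.26 -2.51]
   (-0.05, -0.038, 0.028) [-0.01  0.45 -0.02  2.21  0.13  0.23 -1.78]
   (0, -0.038, 0.028) [ 0.01  0.5  -0.03  2.09  0.12  0.29 -1.76]
   (0.08, -0.037, 0.028) [ 0.03  0.59 -0.05  1.9   0.12  0.39 -1.74]
```

```bash
python3 - <<'E'
from h import *
T=camera_params("wrist")["tool_from_camera"]; print(T.round(3)); 
R=att(65,85)
try:
    move_l(tipR((-.15,-.17,.25),R),R,feed=.25)
except Unreachable as e: print("U",e)
s=sense(); print(np.round(s["joint_pos"],2),s["time_s"])
for pitch in (72,75):
  R2=att(pitch,0,-1)
  for t in ((-.13,-.06,.28),(-.12,-.05,.2)):
    q=inverse_kinematics(tipR(t,R2),R2); print(pitch,t,None if q is None else np.round(q,2))
E
```

```text
[[ 0.    -0.299  0.954 -0.118]
 [ 0.    -0.954 -0.299  0.076]
 [ 1.     0.     0.     0.   ]
 [ 0.     0.     0.     1.   ]]
[ 0.43  0.2   0.12  1.95 -0.45  1.21 -2.53] 12.075
72 (-0.13, -0.06, 0.28) [ 0.19 -0.08 -0.16  2.14 -0.    0.77 -1.6 ]
72 (-0.12, -0.05, 0.2) [ 0.17  0.04 -0.18  2.23  0.05  0.56 -1.68]
75 (-0.13, -0.06, 0.28) [ 0.19 -0.05 -0.16  2.1  -0.    0.83 -1.6 ]
75 (-0.12, -0.05, 0.2) [ 0.17  0.06 -0.18  2.2   0.05  0.63 -1.68]
```

```bash
python3 - <<'E'
from h import *
R2=att(75,0,-1)
q=np.array(inverse_kinematics(tipR((-.14,-.06,.28),R2),R2)); q[6]+=np.pi; print(q.round(2))
move_joints(q)
s=sense(); R=att(75,0,1); print(s["time_s"],w2d(s["position"]+.025*s["tcp_rot"][:,0]),abs(s["tcp_rot"]-R).max())
for t in ((-.13,-.045,.2),(-.13,-.04,.10),(-.12,-.038,.028),(-.05,-.038,.028),(.08,-.037,.028)):
    q=inverse_kinematics(tipR(t,R),R); print(t,None if q is None else np.round(q,2))
p,d=camera("scene"); cv2.imwrite("pics/s5.png",p[:,:,::-1])
E
```

```text
[ 0.19 -0.07 -0.16  2.12 -0.    0.83  1.54]
15.4667 [-0.13997659 -0.06007088  0.27995605] 0.00037838132205209735
(-0.13, -0.045, 0.2) [ 0.17  0.04 -0.2   2.22  0.05  0.62  1.45]
(-0.13, -0.04, 0.1) [ 0.12  0.21 -0.17  2.32  0.18  0.35  1.31]
(-0.12, -0.038, 0.028) [ 0.24  0.4  -0.33  2.34  0.78  0.22  0.72]
(-0.05, -0.038, 0.028) [ 0.02  0.45 -0.05  2.2   0.2   0.23  1.3 ]
(0.08, -0.037, 0.028) [ 0.08  0.6  -0.12  1.9   0.22  0.39  1.31]
```

View pics/s5.png

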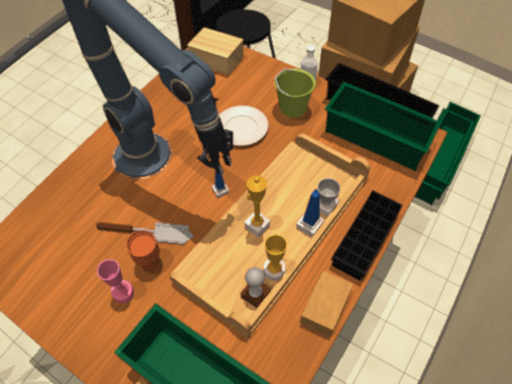

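```bash
python3 - <<'E'
from h import *
R=att(75,0,1)
def tip(): s=sense(); return w2d(s["position"]+.025*s["tcp_rot"][:,0]).round(4), s["wrist_force"].round(1), s["time_s"]
for t,f in (((-.12,-.05,.2),.2),((-.12,-.046,.08),.15),((-.118,-.044,.032),.06)):
    try: print(t,move_l(tipR(t,R),R,feed=f,until_force=6),tip(),np.round(sense()["joint_pos"],2))
    except Unreachable as e: print("U",t,e); break
p,d=camera("scene"); cv2.imwrite("pics/s6.png",cv2.resize(p[100:305,150:370,::-1],None,fx=2.8,fy=2.8))
p,d=camera("wrist"); cv2.imwrite("pics/w6.png",p[:,:,::-1])
E
```

```text
(-0.12, -0.05, 0.2) False (array([-0.1196, -0.0501,  0.2004]), array([ 0.2, -0.3,  0.5]), 16.0833) [ 0.17  0.06 -0.18  2.2   0.05  0.63  1.46]
(-0.12, -0.046, 0.08) False (array([-0.1191, -0.046 ,  0.081 ]), array([ 0.1, -0. ,  0.9]), 17.0333) [ 0.1   0.27 -0.13  2.32  0.19  0.3   1.31]
U (-0.118, -0.044, 0.032) the arm cannot follow that straight line within its joint ranges
```

View pics/s6.png

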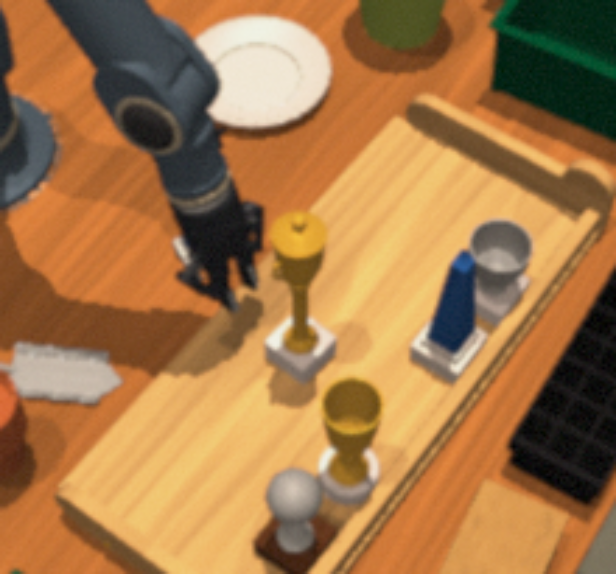

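View pics/w6.png

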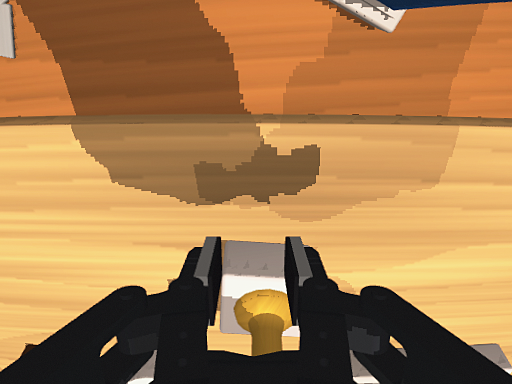

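```bash
python3 - <<'E'
from h import *
for pitch in (73,75,76,77,78):
  R=att(pitch,0,1)
  for t in ((-.113,-.044,.036),(-.113,-.044,.030),(-.085,-.042,.030),(-.06,-.04,.030),(-.03,-.04,.03)):
    q=inverse_kinematics(tipR(t,R),R); print(pitch,t,None if q is None else np.round(q,3))
E
```

```text
73 (-0.113, -0.044, 0.036) [ 0.354  0.398 -0.44   2.342  0.967  0.235  0.555]
73 (-0.113, -0.044, 0.03) [ 0.354  0.413 -0.442  2.345  1.04   0.231  0.483]
73 (-0.085, -0.042, 0.03) [ 0.348  0.443 -0.44   2.285  0.959  0.256  0.573]
73 (-0.06, -0.04, 0.03) [ 0.342  0.47  -0.439  2.231  0.898  0.281  0.639]
73 (-0.03, -0.04, 0.03) [ 0.182  0.476 -0.243  2.173  0.579  0.245  0.948]
75 (-0.113, -0.044, 0.036) [ 0.351  0.402 -0.437  2.319  0.796  0.268  0.725]
75 (-0.113, -0.044, 0.03) [ 0.352  0.417 -0.438  2.322  0.856  0.261  0.667]
75 (-0.085, -0.042, 0.03) [ 0.184  0.422 -0.243  2.27   0.553  0.231  0.96 ]
75 (-0.06, -0.04, 0.03) [ 0.052  0.438 -0.086  2.223  0.257  0.228  1.246]
75 (-0.03, -0.04, 0.03) [ 0.065  0.471 -0.097  2.156  0.248  0.263  1.263]
76 (-0.113, -0.044, 0.036) [ 0.187  0.381 -0.242  2.316  0.49   0.236  1.018]
76 (-0.113, -0.044, 0.03) [ 0.187  0.395 -0.242  2.319  0.536  0.224  0.974]
76 (-0.085, -0.042, 0.03) [ 0.055  0.415 -0.088  2.266  0.249  0.225  1.253]
76 (-0.06, -0.04, 0.03) [ 0.061  0.441 -0.096  2.211  0.243  0.255  1.261]
76 (-0.03, -0.04, 0.03) [ 0.072  0.474 -0.106  2.144  0.235  0.29   1.277]
77 (-0.113, -0.044, 0.036) [ 0.065  0.375 -0.098  2.311  0.233  0.237  1.268]
77 (-0.113, -0.044, 0.03) [ 0.059  0.388 -0.091  2.314  0.243  0.22   1.258]
77 (-0.085, -0.042, 0.03) [ 0.065  0.418 -0.099  2.253  0.236  0.252  1.268]
77 (-0.06, -0.04, 0.03) [ 0.069  0.445 -0.105  2.198  0.231  0.281  1.275]
77 (-0.03, -0.04, 0.03) [ 0.078  0.478 -0.112  2.131  0.223  0.316  1.29 ]
78 (-0.113, -0.044, 0.036) [ 0.075  0.379 -0.108  2.299  0.221  0.263  1.282]
78 (-0.113, -0.044, 0.03) [ 0.069  0.392 -0.102  2.302  0.229  0.247  1.273]
78 (-0.085, -0.042, 0.03) [ 0.073  0.422 -0.108  2.241  0.223  0.279  1.281]
78 (-0.06, -0.04, 0.03) [ 0.076  0.449 -0.113  2.186  0.219  0.307  1.288]
78 (-0.03, -0.04, 0.03) [ 0.083  0.482 -0.118  2.118  0.212  0.342  1.302]
```

```bash
python3 - <<'E'
from h import *
def tip(): s=sense(); return w2d(s["position"]+.025*s["tcp_rot"][:,0]).round(4), s["wrist_force"].round(1), s["time_s"]
for t,p,f in (((-.113,-.043,.030),77.5,.06),((-.09,-.041,.028),76.5,.04),((-.05,-.039,.028),74.5,.04)):
    R=att(p,0,1)
    try: print(t,move_l(tipR(t,R),R,feed=f,until_force=15),tip(),np.round(sense()["joint_pos"],2))
    except Unreachable as e: print("U",t,e); break
p,d=camera("scene"); cv2.imwrite("pics/s7.png",cv2.resize(p[100:305,150:370,::-1],None,fx=2.8,fy=2.8))
p,d=camera("wrist"); cv2.imwrite("pics/w7.png",p[:,:,::-1])
E
```

```text
(-0.113, -0.043, 0.03) False (array([-0.113 , -0.043 ,  0.0301]), array([-0. , -0.2,  0.1]), 18.125) [ 0.06  0.39 -0.1   2.31  0.24  0.23  1.26]
(-0.09, -0.041, 0.028) False (array([-0.0902, -0.041 ,  0.0278]), array([ 0.8, -0.4, -0.4]), 18.8417) [ 0.06  0.42 -0.09  2.27  0.25  0.23  1.25]
(-0.05, -0.039, 0.028) False (array([-0.05  , -0.0389,  0.028 ]), array([-2.3, -0.1, -1.4]), 19.975) [ 0.05  0.45 -0.09  2.21  0.28  0.22  1.22]
```

View pics/s7.png

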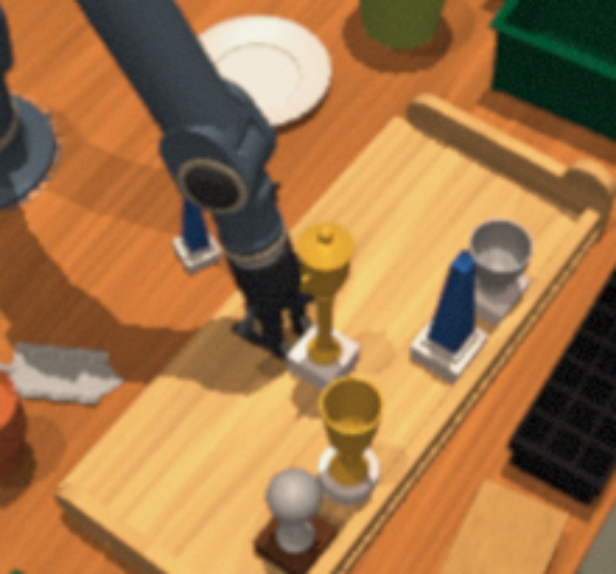

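View pics/w7.png

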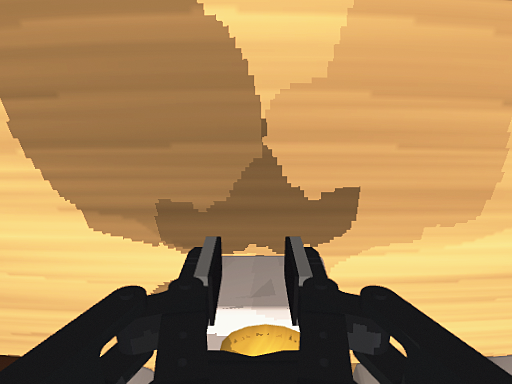

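```bash
python3 - <<'E'
from h import *
def tip(): s=sense(); return w2d(s["position"]+.025*s["tcp_rot"][:,0]).round(4), s["wrist_force"].round(1), s["time_s"]
for t,p,f in (((.0,-.038,.028),72,.04),((.035,-.0375,.028),70,.04)):
    R=att(p,0,1)
    try: print(t,move_l(tipR(t,R),R,feed=f,until_force=15),tip(),np.round(sense()["joint_pos"],2))
    except Unreachable as e: print("U",t,e); break
for n in ("scene","top"):
    p,d=camera(n); np.savez(n+"8.npz",p=p,d=d)
    if n=="top": q=cv2.resize(p[90:230,140:400,::-1],None,fx=800/260,fy=800/260,interpolation=cv2.INTER_CUBIC)
    else: q=cv2.resize(p[100:305,150:370,::-1],None,fx=2.8,fy=2.8,interpolation=cv2.INTER_CUBIC)
    cv2.imwrite(f"pics/{n}8.png",q)
    L=w2d(cloud(camera_params(n),d).reshape(-1,3))
    m=(L[:,0]>.047)&(L[:,0]<.13)&(L[:,1]>-.09)&(L[:,1]<.015)&(abs(L[:,2]-.056)<.008)
    print(n,m.sum(),cv2.minAreaRect(L[m,:2].astype(np.float32)*1000),np.percentile(L[m],[3,97],axis=0).round(4).tolist())
E
```

```text
(0.0, -0.038, 0.028) False (array([ 0.0001, -0.038 ,  0.0282]), array([-1.8, -1.1, -1.5]), 21.45) [ 0.06  0.5  -0.1   2.13  0.33  0.22  1.18]
(0.035, -0.0375, 0.028) False (array([ 0.0355, -0.0375,  0.0283]), array([-1.6,  1.6, -1.1]), 22.4583) [ 0.09  0.53 -0.13  2.07  0.44  0.21  1.08]
scene 147 ((76.4619140625, -33.33682632446289), (58.41606140136719, 63.36298751831055), 0.9083928465843201) [[0.0486, -0.0631, 0.0488], [0.1053, -0.0047, 0.063]]
top 233 ((76.55607604980469, -32.622032165527344), (58.77088165283203, 59.076961517333984), 89.785400390625) [[0.0491, -0.061, 0.0498], [0.1004, -0.0043, 0.0628]]
```

View pics/scene8.png

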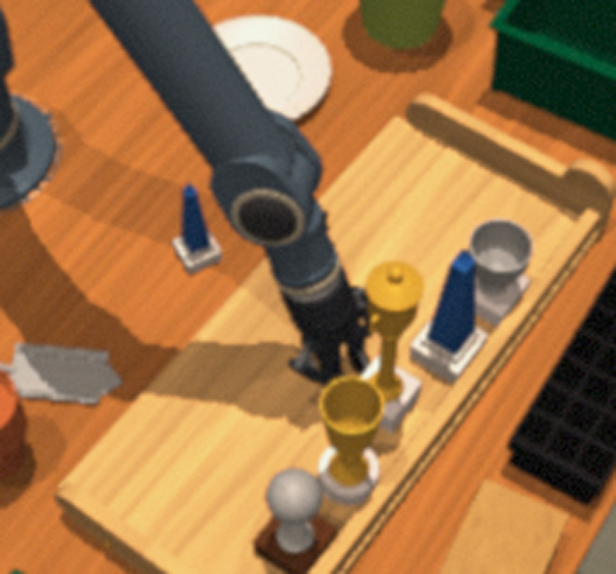

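View pics/top8.png

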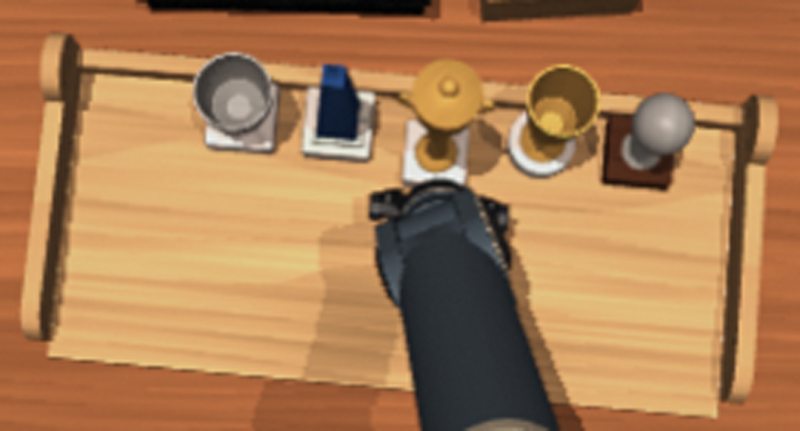

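```bash
python3 - <<'E'
from h import *
def tip(): s=sense(); return w2d(s["position"]+.025*s["tcp_rot"][:,0]).round(4), s["wrist_force"].round(1), s["time_s"]
for t,p,f,u in (((.054,-.037,.028),71.5,.04,12),((.070,-.037,.028),71.5,.02,8)):
    R=att(p,0,1)
    try: print(t,move_l(tipR(t,R),R,feed=f,until_force=u),tip(),np.round(sense()["joint_pos"],2))
    except Unreachable as e: print("U",t,e); break
p,d=camera("wrist"); cv2.imwrite("pics/w9.png",p[:,:,::-1])
E
```

```text
(0.054, -0.037, 0.028) False (array([ 0.0547, -0.0369,  0.0283]), array([-0.7, -0.4, -0.7]), 23.2) [ 0.12  0.56 -0.18  2.    0.42  0.28  1.11]
(0.07, -0.037, 0.028) True (array([ 0.0545, -0.037 ,  0.0274]), array([ 0.1, -0.6, -0.3]), 23.5167) [ 0.13  0.56 -0.18  2.    0.42  0.29  1.12]
```

View pics/w9.png

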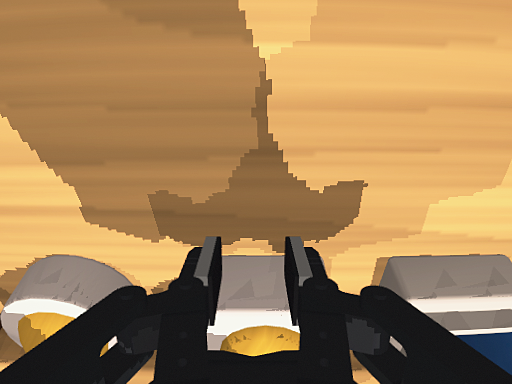

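```bash
python3 - <<'E'
from h import *
def tip(): s=sense(); return w2d(s["position"]+.025*s["tcp_rot"][:,0]).round(4), s["wrist_force"].round(1), s["time_s"]
R=att(71.5,0,1)
for x in (.058,.061,.064,.067):
    r=move_l(tipR((x,-.037,.028),R),R,feed=.02,until_force=14); print(x,r,tip())
    if r: break
for n in ("scene","top"):
    p,d=camera(n)
    L=w2d(cloud(camera_params(n),d).reshape(-1,3))
    m=(L[:,0]>.06)&(L[:,0]<.134)&(L[:,1]>-.09)&(L[:,1]<.015)&(abs(L[:,2]-.056)<.008)
    print(n,m.sum(),cv2.minAreaRect(L[m,:2].astype(np.float32)*1000),np.percentile(L[m],[3,97],axis=0).round(4).tolist())
    if n=="top": cv2.imwrite("pics/top10.png",cv2.resize(p[90:230,140:400,::-1],None,fx=800/260,fy=800/260,interpolation=cv2.INTER_CUBIC))
E
```

```text
0.058 False (array([ 0.0572, -0.0371,  0.0273]), array([-1.8, -0.3, -3. ]), 23.9333)
0.061 False (array([ 0.0611, -0.037 ,  0.0279]), array([-2.7, -0.2, -2.1]), 24.2333)
0.064 False (array([ 0.064 , -0.0369,  0.0279]), array([-2.6, -0.1, -2.4]), 24.5333)
0.067 True (array([ 0.0637, -0.037 ,  0.0269]), array([-0.1, -0.8,  0.1]), 24.7417)
scene 232 ((97.75802612304688, -33.93583297729492), (73.2749252319336, 63.83072280883789), 2.401745319366455) [[0.0665, -0.0634, 0.0492], [0.1331, -0.0052, 0.0628]]
top 197 ((103.60555267333984, -24.23736572265625), (74.65271759033203, 58.860652923583984), 89.24403381347656) [[0.0778, -0.0601, 0.0503], [0.1298, -0.0027, 0.0627]]
```

View pics/top10.png

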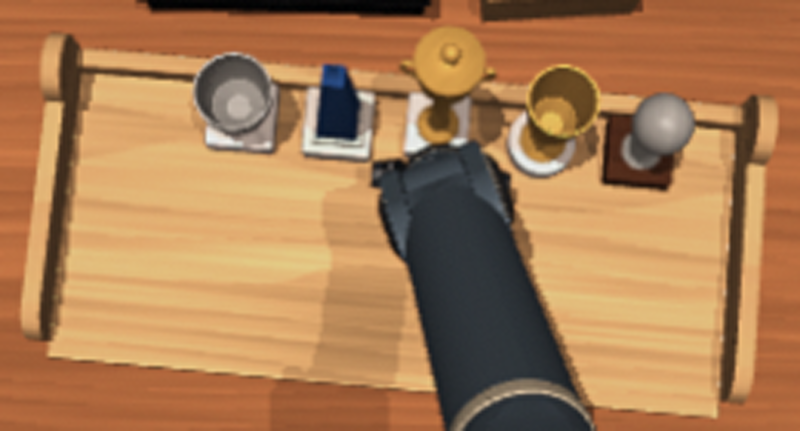

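```bash
python3 - <<'E'
from h import *
def tip(): s=sense(); return w2d(s["position"]+.025*s["tcp_rot"][:,0]).round(4), s["wrist_force"].round(1), s["time_s"]
R=att(71.5,0,1)
for x in (.0655,.067,.0685):
    r=move_l(tipR((x,-.037,.028),R),R,feed=.015,until_force=18); print(x,r,tip())
    if r: break
move_l(tipR((.03,-.038,.03),R),R,feed=.1)
R=att(75,0,1); move_l(tipR((-.02,-.04,.08),R),R,feed=.15); move_l(tipR((-.11,-.05,.28),att(75,0,1)),att(75,0,1),feed=.25); print(tip())
for n in ("scene","top"):
    p,d=camera(n); np.savez(n+"11.npz",p=p,d=d)
    L=w2d(cloud(camera_params(n),d).reshape(-1,3))
    m=(L[:,0]>.04)&(L[:,0]<.134)&(L[:,1]>-.09)&(L[:,1]<.015)&(abs(L[:,2]-.056)<.008)
    print(n,m.sum(),cv2.minAreaRect(L[m,:2].astype(np.float32)*1000),np.percentile(L[m],[3,97],axis=0).round(4).tolist())
    if n=="top": q=cv2.resize(p[90:230,140:400,::-1],None,fx=800/260,fy=800/260,interpolation=cv2.INTER_CUBIC)
    else: q=cv2.resize(p[130:335,160:380,::-1],None,fx=2.8,fy=2.8,interpolation=cv2.INTER_CUBIC)
    cv2.imwrite(f"pics/{n}11.png",q)
E
```

```text
0.0655 False (array([ 0.0641, -0.0371,  0.0271]), array([-3.5,  1.3, -2.2]), 25.3083)
0.067 False (array([ 0.0642, -0.0372,  0.0269]), array([-8.7,  0.7,  2.4]), 25.5583)
0.0685 False (array([ 0.0644, -0.0372,  0.0268]), array([-13.1,   1.1,   7.4]), 25.8083)
(array([-0.1104, -0.0499,  0.2786]), array([-0. , -0.4, -0. ]), 27.9833)
scene 227 ((103.20535278320312, -34.49274444580078), (61.2310676574707, 64.89612579345703), 0.4442029893398285) [[0.0758, -0.0642, 0.049], [0.133, -0.0038, 0.0628]]
top 262 ((103.30233001708984, -27.427276611328125), (69.08283233642578, 59.25026321411133), 88.93196105957031) [[0.0747, -0.0603, 0.0499], [0.1302, -0.0029, 0.0633]]
```

View pics/top11.png

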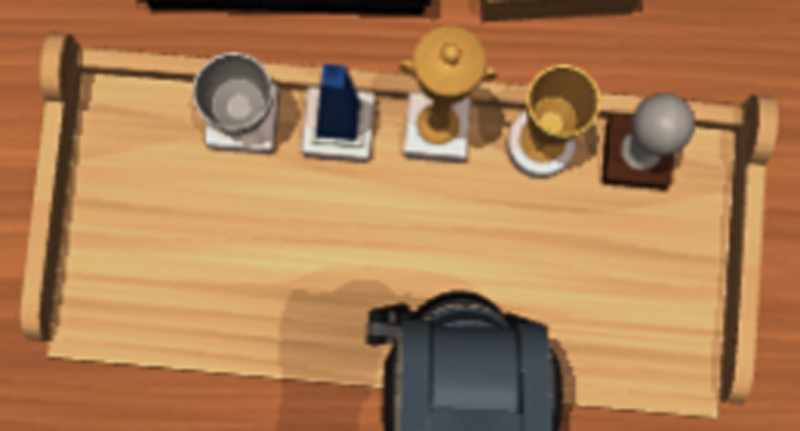

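View pics/scene11.png

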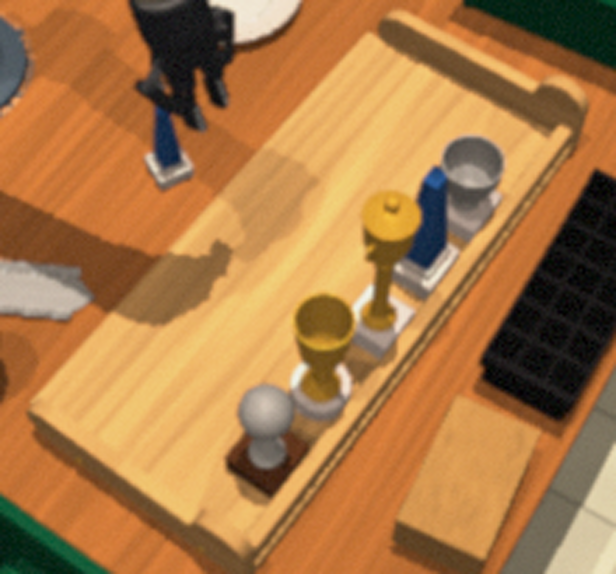

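```bash
python3 - <<'E'
from h import *
a=np.load("top0.npz")["p"].astype(int);b=np.load("top11.npz")["p"].astype(int)
for n,(u,v) in dict(bowl=(217,122),obel=(250,130),gob=(320,130),ball=(352,136),pail=(88,232),plate=(165,272),pots=(381,254),trowel=(333,252)).items():
    print(n,np.abs(a-b)[v-14:v+14,u-14:u+14].mean().round(1),end=" ")
sleep(.3); print(sense()["time_s"]); finish_job()
E
```

```text
bowl 5.8 obel 5.6 gob 5.2 ball 5.0 pail 4.7 plate 8.2 pots 4.9 trowel 17.6 28.3833
the job is handed in; nothing more can be done
```

The tall trophy now stands in the free place between goblet and obelisk, upright and against the back rail. I handed the job in at about 28 s of the 64 s allowed; the hand-in gives no verdict.

I pushed it low on its stone base in two stages. The first was sideways from the right, until it lined up with the gap. The second was straight back with both fingertips, until they stalled at the rail with the force building to about 13 N. I never gripped or lifted it.

**Last checks, after backing the arm off:**
- **Position:** the base centre is about x = 0.103–0.104 m and y = −0.034 m in the shelf frame. It is square to the rail within about 1°.
- **Side clearance:** about 0.10 m centre to centre to each neighbour, roughly 35 mm clear on either side.
- **Other trophies, pail and pots:** before and after top views differ only at the level of image noise.
- **Plate and trowel:** these patches differed more (8 and 18, against about 5 for the rest). I put this down to the arm's shadow, since nothing came near either, but I did not measure their positions again.

**Readings that disagreed:**
- The top camera's depth fit put the trophy at y = −0.027 m rather than −0.034 m. That fit came out too wide at 69 mm, so it had probably picked up part of the column or rail. Either value is well within the limits.
- The force stop tripped twice as a move started: once early, with the fingertips at x = 0.0545 m, and once at 0.064 m, at the rail. I checked the rail contact again by pushing on in small steps.

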